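# Roll the thumbwheel until the lane guide closes to the gauge mark

## Robot

A 7-joint arm with a two-finger parallel gripper is mounted at the origin on the work surface. World frame = base frame: x ahead of the robot, y to its left, z up, the work surface at z = 0. Lengths are in m, angles in rad, forces in N, time in s.
With the tool pointing down it reaches from about 0.4 to 0.875 m from the base axis. Payload 19.3 kg.
Tool frame: the origin (TCP) lies midway between the tips of the shut fingers; the grasp point (between the pads) lies 19 mm behind it; z points along the fingers, y is the direction in which the jaws open and shut (so a half turn about z gives the same grasp; the last joint's range is limited). The gripper opens to 85 mm and grips with 20 to 120 N. Pads are 22 mm wide; open, the fingers measure 114 mm over their backs; the gripper's body (76 mm by 85 mm) begins 54 mm behind the grasp point. The pads swing forward as they close: fully open they stand 13 mm farther back than shut.
Start: joints at [-1.184, 0.521, -0.036, 1.599, 0.021, 1.021, -0.113], TCP at [0.276, 0.561, 0.231] pointing down, gripper open.
Joint ranges: [-2.91, 2.91], [-0.3, 2.13], [-1.5, 1.42], [0.17, 2.43], [-1.26, 4.41], [0.16, 1.93], [-2.52, 2.52]. Speed limits (rad/s): [1.89, 1.89, 2.39, 2.39, 3.01, 3.01, 3.01].

## Interface

Orientations are given as [roll, pitch, yaw] about the fixed x, y, z axes, in that order (R = Rz(yaw) Ry(pitch) Rx(roll)).
In Python, from workcell import bot, eyes gives the robot as it stands. The module is installed in compiled form; this text tells all that it offers.
- The arm moves only by the shell command python3 -m jog 'ROWS' [FORCE]. ROWS is JSON, a list of rows, each an object with "delta_pos": the shift along the world's x, y, z in mm, a list of three; "spin": the turn about the world's z in rad; "claw": the closure, from 0 (fully open) to 1 (shut). In form: [{"delta_pos": [tx, ty, tz], "spin": spin, "claw": claw}, ...]. A call has 1 to 8 rows; each row is the pose to reach, as a shift and turn from the pose measured when the call began; what a row does not reach only later rows make up. A row lasts 1/10 s, in which the tool goes at most 50 mm and 8.59 degrees, less where a joint would pass 70% of its speed; a pose out of reach is approached as far as the arm can. A call with a gripper value outside its range is refused whole. The fingers move at their own pace and stop on an object; FORCE is the grip in N (left out, the last holds). Time passes only in rows, so rows that repeat a pose let the fingers close. It gives the time, the measured TCP pose, the force and the opening at its end, in the units of the state.
- bot.observe(): the state, without advancing time (a new reading comes with each control period).
- eyes.grab_frame(name): name is "scene" or "top" or "wrist"; returns the picture (400x640x3 uint8, blue, green, red); there is no depth.
- eyes.camera_params(name): a dict with "fx", "fy", "cx", "cy" (pixels), "origin" and "attitude" of the camera in the world. Camera axes: x right, y up, looking along -z (the intrinsics and any distortion apply to the point x, -y, -z); pixel columns grow to the right and rows downward; lengths in m; the calibration is good to about 2 mm. The wrist camera is an equidistant fisheye: a pixel r from the principal point sees the ray r / f radians off the axis. A picture is of the moment at which its call begins: read the wrist's pose just before it. camera_params takes no time and is no camera call; for the wrist camera it gives the pose at the moment of the call.
- bot.job_done(): hands the job in, once; it reports no verdict.
The state is a dict: "clock": time; "qpos": joint angles; "qd": joint speeds; "joint_efforts": joint torques, N m; "position": TCP position; "tool_rot": TCP orientation; "force": force on the tool from outside, world axes, zero at the start; "moment": the same for the moment, N m; "grip_width": finger opening in m.
Only numpy, scipy, OpenCV 4.12 (cv2) and the standard library are available. Lean on these libraries where they do the work, as an engineer would, in place of code of your own. Each camera call takes 0.05 s, during which the arm holds its last target. There are 200 camera calls.

## Task

Set the lane width on the inspection belt: with a fingertip on top of the knurled thumbwheel, roll it, in several strokes if needed, until the sliding guide's pointer has closed the gap and stands in line with the ridge of the gauge mark, then leave the wheel alone. Do it by the wheel only, without touching the guide itself or leaning hard on the wheel, and pick up or shift none of the loose things lying about.

Things in the scene. Friction and masses are not known exactly. Their poses are not given: they have to be found in the camera images.
- lane_bed: cream inspection-lane bed fixed to the table, 220 (x) x 250 (y) x 50 mm high, with a black belt on top; origin at the centre of its underside, z up; position and yaw vary. The wheel sits near its -x side, the scale strip along its +x side. Apart from the wheel and the loose things nothing on it rises above 75 mm from the table
- wheel_axle (a point): centre of the thumbwheel: a knurled steel wheel 60 mm in diameter, 24 mm wide, standing upright between two low cheek plates (tops 72 mm above the table), axle level along the bed's x axis. The axle is 56 mm, so the wheel's crest 86 mm, above the table. The wheel turns easily (about 1 N at the rim) and stays where it is left
- saddle (a joint): how far the wheel is pressed down on its spring saddle, which carries the wheel and the guide together, in m, 0 (free) to 0.006 (stop): it starts to sink at about 2.5 N and takes 1 N more per mm; it springs back when released
- thumbwheel (a joint): turn of the wheel in rad, 0 to 6.2; grows when the top of the wheel is rolled towards the bed's +y. Each rad moves the guide 10 mm towards +y (rack and pinion): the rim travels 3 mm for 1 mm of guide. It can be rolled back too
- guide (a joint): travel of the sliding guide along the bed's +y in m, 0 (widest lane) to 0.062. The guide is an aluminium bar along the bed's x, 98 x 12 x 16 mm, 8 mm clear of the belt on the bed's -y half, driven by the wheel only
- pointer (a point): centre line of the pointer, a dark steel blade 6 mm wide (in y) that sticks out of the guide's +x end towards the scale; it moves with the guide. Its top is 66 mm above the table
- mark_line (a point): centre of the top of the gauge mark's ridge: dark steel, 6 mm wide (bed's y), 18 mm long, 64 mm above the table, on a small grey rider fixed on the scale strip beside the pointer's path; its place along the scale varies. Axes parallel to the bed's. The pointer starts 13 to 45 mm short of it on the -y side; they are in line when both have the same y in the bed's frame
- hex_blank: loose hexagonal steel blank, 28 mm across corners, 5 mm thick, lying on the belt between the two guides, beyond the sliding guide's reach; not part of the job; origin at the centre of its underside
- hex_nut: loose hexagonal steel blank, 32 mm across corners, 8 mm thick, on the bed outside the fixed guide; not part of the job; origin at the centre of its underside
- square_plate: loose square aluminium plate 28 x 28 x 4 mm, on a front corner of the bed; not part of the job; origin at the centre of its underside
- driver: loose screwdriver lying on the table; not part of the job; origin at the middle of its length
- bottle: loose clear drinks bottle with red cap, 60 mm across, 170 mm tall, standing on the table; not part of the job; origin at the centre of its underside
- mouse: loose black computer mouse, about 100 x 60 x 32 mm; not part of the job; origin at the centre of its underside
- adapter: loose black power adapter block, 85 x 50 x 30 mm; not part of the job; origin at the centre of its underside

How it is judged:
On the way:
1. a fingertip rests on the thumbwheel (contact force between the fingers and thumbwheel above 0.3 N), for 0.1 s.
At the end, for the whole second after the job is handed in: The pointer's centre line is within 3 mm (half the width of the ridge) of the gauge mark's centre line along the bed's y, and the wheel is at rest (y of pointer in the frame of mark_line between -0.003 and 0.003 m and velocity of joint thumbwheel between -0.05 and 0.05 rad/s); the robot touches nothing.
It fails at once if the sliding guide itself is touched or pushed by the robot (contact force between any of the fingers, the arm and guide above 1 N).
It fails at once if the wheel is leaned on with more than 35 N (contact force between any of the fingers, the arm and thumbwheel above 35 N).
It fails at once if one of the loose things lying about is lifted, carried or shifted by more than 20 mm (distance of any of hex_blank, hex_nut, square_plate, driver, bottle, mouse, adapter from where it was at the start of the episode above 0.02 m).
It also fails if it takes over 45 s, if anything falls off the work surface, if the arm or the gripper's body presses on something with over 40 N, if the wrist force passes 120 N, or if a joint passes its speed limit or range.

## Working session

There is one attempt and no reset: what is moved stays moved. The work goes in short steps, Python scripts to look and compute and a shell command to move; the robot and the scene stay as the last step left them, time stands still between calls to the robot, and variables do not carry over. Pictures are saved under pics/ and viewed, about 8 in all and at most 12, crops included, and the job is handed in when it is done.

```bash
mkdir -p pics; python3 - <<'E'
from workcell import bot, eyes
import cv2,numpy as np
for n in("scene","top"):
    cv2.imwrite(f"pics/{n}0.png",eyes.grab_frame(n)); print(n,eyes.camera_params(n))
s=bot.observe(); print({k:np.round(s[k],3) for k in("clock","position","tool_rot","force","grip_width")})
E
```

```text
scene {'fx': 426.77545435366875, 'fy': 426.77545435366875, 'cx': 312.465674662397, 'cy': 199.680728717154, 'origin': array([1.12293563, 0.55342408, 0.70189029]), 'attitude': array([ 0.84516285, -0.02215631,  2.28195984])}
top {'fx': 456.8706323449086, 'fy': 456.8706323449086, 'cx': 318.1266581136838, 'cy': 201.2301220270224, 'origin': array([0.47868315, 0.10938299, 1.00508722]), 'attitude': array([ 0.10141757, -0.02890088, -1.55322602])}
{'clock': np.float64(0.1), 'position': array([0.276, 0.561, 0.231]), 'tool_rot': array([-3.141,  0.   ,  2.685]), 'force': array([-0.445, -1.486, -0.11 ]), 'grip_width': np.float64(0.085)}
```

View pics/top0.png

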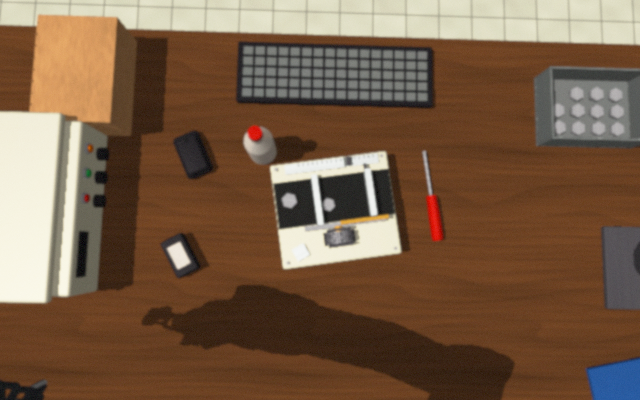

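View pics/scene0.png

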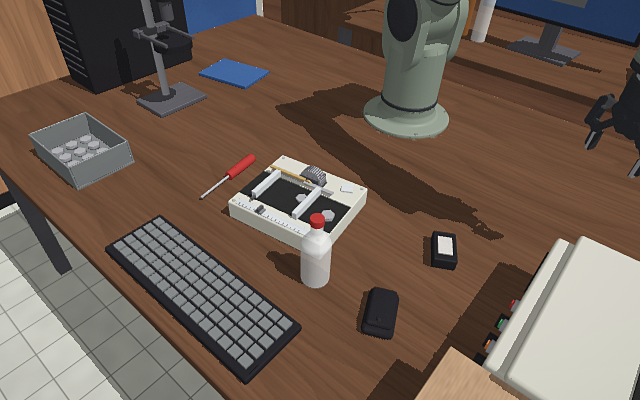

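The bed is at about (335,210) in the top view, with its +x side up and +y to the left. The wheel is near (341,237), the sliding guide near (372,190) and the mark near (348,160). I'll enlarge this area to measure it.

```bash
python3 - <<'E'
import cv2
i=cv2.imread("pics/top0.png")[145:275,262:410]
cv2.imwrite("pics/topc.png",cv2.resize(i,None,fx=4.5,fy=4.5,interpolation=cv2.INTER_CUBIC))
E
```

```text
(no output)
```

View pics/topc.png

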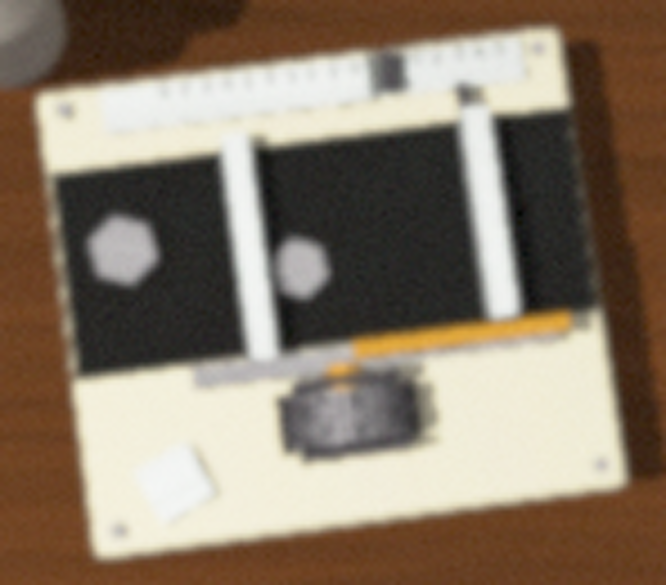

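Crop pixels: the bed's top corners are (38,95), (560,30), (628,485) and (97,558). The pointer is at (469,93), the mark at (388,71) and the wheel at about (355,413). The square plate is at (175,482) and the blank at (300,268).

```bash
cat > h.py <<'E'
import numpy as np
from scipy.spatial.transform import Rotation as R
def ray(c,u,v,fish=False):
    x,y=(u-c['cx'])/c['fx'],(v-c['cy'])/c['fy']
    if fish:
        r=np.hypot(x,y); s=np.sin(r)/r if r>1e-9 else 1; d=np.array([x*s,-y*s,-np.cos(r)])
    else: d=np.array([x,-y,-1])
    return R.from_euler('xyz',c['attitude']).apply(d)
def hit(c,u,v,z,fish=False):
    d=ray(c,u,v,fish); o=np.array(c['origin']); return o+d*(z-o[2])/d[2]
E
python3 - <<'E'
from workcell import eyes
from h import *
c=eyes.camera_params("top")
P=lambda u,v,z:hit(c,(u+.5)/4.5-.5+262,(v+.5)/4.5-.5+145,z)
K=[P(*k,.05) for k in((38,95),(560,30),(628,485),(97,558))]
TL,TR,BR,BL=K; o=sum(K)/4
ey=(TL-TR+BL-BR)[:2]; ex=(TL-BL+TR-BR)[:2]
print("sides",np.linalg.norm(ey)/2,np.linalg.norm(ex)/2)
yaw=np.mean([np.arctan2(ey[1],ey[0])-np.pi/2,np.arctan2(ex[1],ex[0])]);print("centre",o,"yaw",yaw)
M=np.array([[np.cos(yaw),np.sin(yaw)],[-np.sin(yaw),np.cos(yaw)]])
for n,p in dict(pointer=P(469,93,.066),mark=P(386,71,.064),wheel=P(355,413,.075),guide=P(490,210,.074),plate=P(175,482,.054),blank=P(300,268,.055)).items(): print(n,p.round(4),"bed",(M@(p-o)[:2]).round(4))
E
```

```text
sides 0.24845755940550773 0.2168542603824172
centre [0.56093312 0.04700553 0.05      ] yaw 0.15077697183529237
pointer [ 0.6523 -0.0145  0.066 ] bed [ 0.0811 -0.0745]
mark [0.6622 0.0241 0.064 ] bed [ 0.0967 -0.0379]
wheel [0.5029 0.0374 0.075 ] bed [-0.0588 -0.0008]
guide [ 0.5968 -0.0235  0.074 ] bed [ 0.0248 -0.075 ]
plate [0.4703 0.1182 0.054 ] bed [-0.0789  0.084 ]
blank [0.5701 0.0623 0.055 ] bed [0.0114 0.0137]
```

The gap is about 37 mm, so about 110 mm of rim travel, which I'll do in several strokes of about 40 mm each. I'll move over the wheel with the fingers shut and the jaw axis along the stroke.

```bash
python3 -m jog '[{"delta_pos":[20,-46,-10],"spin":0.12,"claw":1},{"delta_pos":[40,-92,-20],"spin":0.24,"claw":1},{"delta_pos":[59,-138,-20],"spin":0.36,"claw":1},{"delta_pos":[78,-184,-20],"spin":0.48,"claw":1},{"delta_pos":[97,-230,-30],"spin":0.608,"claw":1},{"delta_pos":[116,-276,-40],"spin":0.608,"claw":1},{"delta_pos":[135,-322,-50],"spin":0.608,"claw":1},{"delta_pos":[154,-368,-60],"spin":0.608,"claw":1}]'
python3 - <<'E'
from workcell import bot
print(bot.observe())
E
```

```text
clock: 0.9
position: [0.428, 0.1953, 0.1715]
tool_rot: [-3.141, 0.0, -2.99]
force: [0.9, 0.6, -1.4]
grip_width: 0.0
{'clock': 0.9, 'qpos': array([-0.4681969 ,  0.36568971, -0.10837858,  2.05123211,  0.05963627,
        0.72774666,  1.10803422]), 'qd': array([ 0.90518458,  0.09648503,  0.14885829,  0.18525988, -0.03879208,
       -0.29302982,  1.05604216]), 'joint_efforts': array([-1.21975815e+01, -7.28807473e+01, -9.36896559e-01, -2.73826236e+01,
        5.43423370e-02,  1.23477202e+00, -3.61618549e+00]), 'position': array([0.42800649, 0.19526932, 0.17147141]), 'tool_rot': array([-3.14061513e+00,  1.81435921e-04, -2.99033354e+00]), 'force': array([ 0.91072411,  0.63820499, -1.39564343]), 'moment': array([-0.00160367, -0.0687352 , -0.02738127]), 'grip_width': 4.780633809893505e-05}
```

```bash
python3 -m jog '[{"delta_pos":[20,-45,-10],"spin":0,"claw":1},{"delta_pos":[40,-90,-20],"spin":0,"claw":1},{"delta_pos":[60,-135,-30],"spin":0,"claw":1},{"delta_pos":[78,-180,-50],"spin":0,"claw":1},{"delta_pos":[78,-180,-50],"spin":0,"claw":1},{"delta_pos":[78,-180,-50],"spin":0,"claw":1}]'
python3 - <<'E'
from workcell import bot,eyes
import cv2
print(eyes.camera_params("wrist"))
cv2.imwrite("pics/w1.png",eyes.grab_frame("wrist"))
print(bot.observe()["position"],bot.observe()["force"])
E
```

```text
clock: 1.5
position: [0.5057, 0.0139, 0.1207]
tool_rot: [-3.141, -0.001, -2.993]
force: [0.2, 1.1, -0.3]
grip_width: -0.0004
{'fx': 309.70691628693146, 'fy': 309.70691628693146, 'cx': 320.01572071655784, 'cy': 198.6150979360741, 'origin': array([0.42824153, 0.00219873, 0.26355865]), 'attitude': array([-3.08433753e-01,  1.24247755e-03,  1.72048452e+00])}
[0.50571952 0.01545635 0.12123987] [ 0.34078212  0.66002083 -0.32453332]
```

View pics/w1.png

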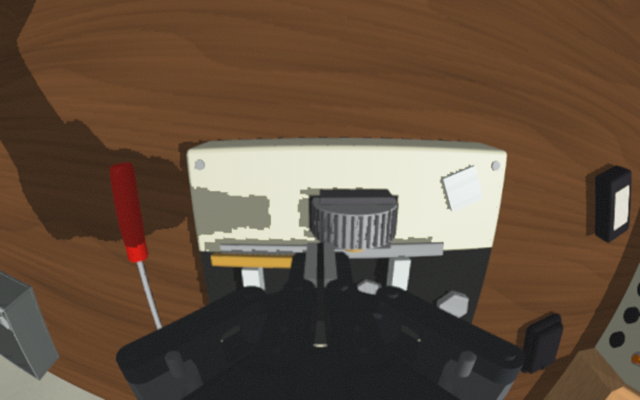

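The wrist view shows the wheel spanning columns 312–398. Its rim runs from about row 219 (near edge) to row 247 (far edge), and the fingertips are at (320,245), on its −y side.

```bash
python3 - <<'E'
from workcell import bot,eyes
from h import *
c=eyes.camera_params("wrist")
for u,v,z in((355,218,.086),(355,248,.086),(355,233,.086),(312,233,.06),(398,233,.06),(188,150,.05),(506,152,.05)): print(u,v,hit(c,u,v,z,True).round(4))
E
```

```text
355 218 [0.4935 0.0353 0.086 ]
355 248 [0.514  0.0393 0.086 ]
355 233 [0.5035 0.0372 0.086 ]
312 233 [0.5191 0.0114 0.06  ]
398 233 [0.5101 0.0739 0.06  ]
188 150 [ 0.4732 -0.0886  0.05  ]
506 152 [0.4352 0.1532 0.05  ]
```

Wheel centre is about (0.504, 0.037), which agrees with the top view. Next I'll lower the fingertip gently.

```bash
python3 -m jog '[{"delta_pos":[1,0,-20],"spin":0.008,"claw":1},{"delta_pos":[1,0,-32],"spin":0.008,"claw":1},{"delta_pos":[1,0,-37],"spin":0.008,"claw":1},{"delta_pos":[1,0,-38],"spin":0.008,"claw":1},{"delta_pos":[1,0,-38],"spin":0.008,"claw":1}]'
```

```text
clock: 2.05
position: [0.5068, 0.0158, 0.0835]
tool_rot: [-3.141, -0.0, -2.982]
force: [-0.0, -0.0, -0.1]
grip_width: 0.0002
```

```bash
python3 -m jog '[{"delta_pos":[-1,6,-0.5],"spin":0,"claw":1},{"delta_pos":[-2,12,-0.5],"spin":0,"claw":1},{"delta_pos":[-3,18,-0.5],"spin":0,"claw":1},{"delta_pos":[-3,22,-0.5],"spin":0,"claw":1}]'; python3 - <<'E'
from workcell import bot,eyes
import cv2
i=eyes.grab_frame("top")[145:275,262:410]
cv2.imwrite("pics/t2.png",cv2.resize(i,None,fx=4.5,fy=4.5,interpolation=cv2.INTER_CUBIC))
s=bot.observe(); print(s["position"],s["force"])
E
```

```text
clock: 2.45
position: [0.5036, 0.0388, 0.0833]
tool_rot: [-3.141, -0.0, -2.982]
force: [-2.8, -2.1, 5.6]
grip_width: 0.0001
[0.50344193 0.03935013 0.08325686] [-2.81634848  0.0880458   5.33277075]
```

View pics/t2.png

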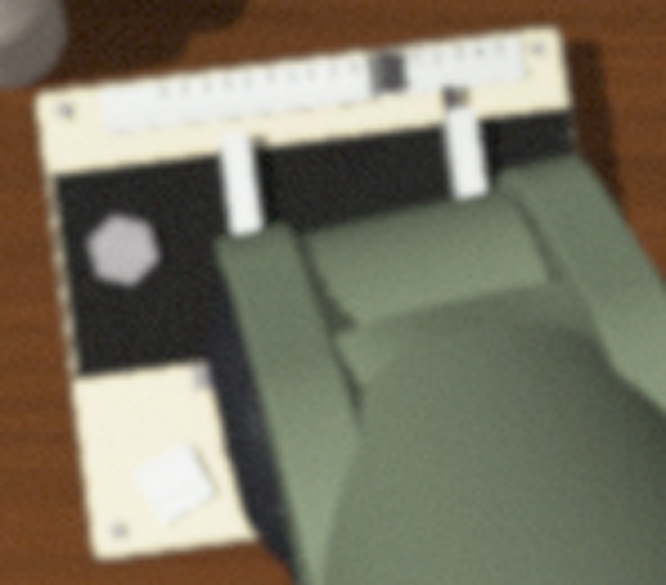

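The roll works. The pointer moved from crop column 469 to 456 (about 6 mm), and it stays visible beside the mark at column 387. I'll continue the stroke and measure by rectifying the image in bed axes.

```bash
python3 -m jog '[{"delta_pos":[-1,5,0],"spin":0,"claw":1},{"delta_pos":[-2,11,0],"spin":0,"claw":1},{"delta_pos":[-3,17,0],"spin":0,"claw":1},{"delta_pos":[-3,20,0],"spin":0,"claw":1},{"delta_pos":[-3,20,20],"spin":0,"claw":1}]'
cat > m.py <<'E'
from workcell import bot,eyes
from h import *
import cv2,sys
c=eyes.camera_params("top"); im=cv2.cvtColor(eyes.grab_frame("top"),cv2.COLOR_BGR2GRAY).astype(np.float32)
o=np.array([.5609,.0470]); yaw=.1530
ys=np.arange(-.09,-.01,.0005)
Rt=R.from_euler('xyz',c['attitude'])
def samp(xs,z):  # mean grey over bed x range, per bed y
    X,Y=np.meshgrid(xs,ys); w=np.stack([o[0]+X*np.cos(yaw)-Y*np.sin(yaw),o[1]+X*np.sin(yaw)+Y*np.cos(yaw),0*X+z],-1)
    p=Rt.inv().apply(w.reshape(-1,3)-c['origin']).reshape(w.shape)
    u=c['cx']-c['fx']*p[...,0]/p[...,2]; v=c['cy']+c['fy']*p[...,1]/p[...,2]
    return cv2.remap(im,u.astype(np.float32),v.astype(np.float32),cv2.INTER_CUBIC)
def cen(xs,z,n):
    g=samp(xs,z).mean(1); d=np.clip(np.percentile(g,75)-g,0,None); k=d.argmax(); s=slice(max(0,k-14),k+15)
    d=np.where(d>.4*d.max(),d,0); y=(d[s]*ys[s]).sum()/d[s].sum()*1e3; print(n,round(y,2),"min",g.min().round(),"width",(d[s]>0).sum()*.5); return y
p=cen(np.arange(.079,.084,.001),.066,"pointer"); m=cen(np.arange(.093,.103,.001),.064,"mark"); print("gap mm",m-p)
s=bot.observe(); print(s["clock"],s["position"].round(4),s["force"].round(1))
if len(sys.argv)>1:
    a=np.flipud(np.fliplr(samp(np.arange(.06,.115,.0005),.065).T)); cv2.imwrite(sys.argv[1],cv2.resize(a,None,fx=5,fy=5,interpolation=cv2.INTER_CUBIC))
E
python3 m.py pics/r1.png
```

```text
clock: 3.0
position: [0.4991, 0.0599, 0.1018]
tool_rot: [-3.142, -0.004, -2.98]
force: [-0.6, -1.1, 0.5]
grip_width: 0.0003
pointer -61.33 min 111.0 width 11.5
mark -40.29 min 84.0 width 13.5
gap mm 21.03803535213858
3.05 [0.5008 0.0599 0.1054] [ 3.4 -1.   4.6][ WARN:0@0.890] global loadsave.cpp:1063 imwrite_ Unsupported depth image for selected encoder is fallbacked to CV_8U.
```

View pics/r1.png

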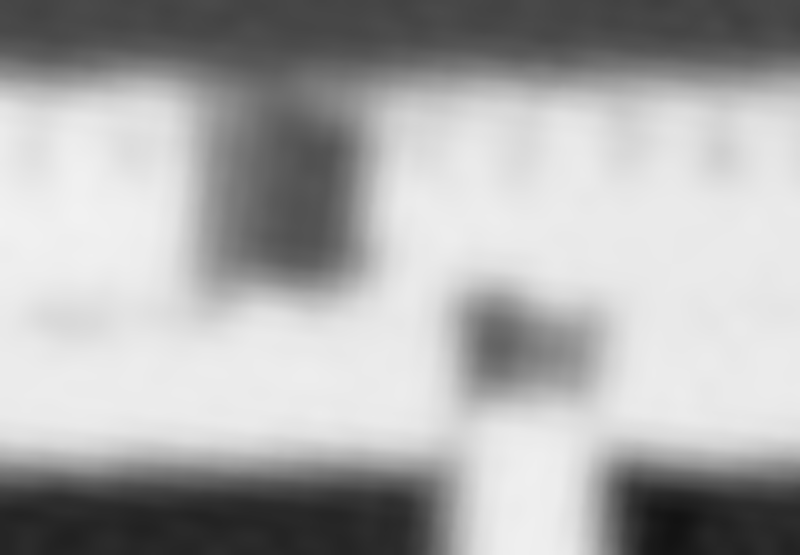

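The wheel has rolled about 16 mm of guide travel, leaving roughly 20 mm. In the rectified view the blade is at about column 495 (its shadow lies to the right) and the ridge at about column 290–300. I'll make another full stroke, then look closer with the wrist camera.

```bash
python3 -m jog '[{"delta_pos":[3,-20,0],"spin":0,"claw":1},{"delta_pos":[6,-44,0],"spin":0,"claw":1},{"delta_pos":[6,-44,0],"spin":0,"claw":1},{"delta_pos":[6,-44,-12],"spin":0,"claw":1},{"delta_pos":[6,-44,-20],"spin":0,"claw":1},{"delta_pos":[6,-44,-22],"spin":0,"claw":1},{"delta_pos":[6,-44,-22],"spin":0,"claw":1}]'
python3 m.py
```

```text
clock: 3.75
position: [0.5064, 0.0164, 0.0827]
tool_rot: [3.141, -0.001, -2.98]
force: [0.9, -0.2, 0.4]
grip_width: 0.0002
pointer -61.14 min 110.0 width 11.0
mark -40.09 min 83.0 width 14.0
gap mm 21.051018620490268
3.8 [0.5067 0.0163 0.0831] [ 0.1 -0.7  1.1]
```

```bash
python3 -m jog '[{"delta_pos":[-1,6,0],"spin":0,"claw":1},{"delta_pos":[-2,12,0],"spin":0,"claw":1},{"delta_pos":[-3,18,0],"spin":0,"claw":1},{"delta_pos":[-4,24,0],"spin":0,"claw":1},{"delta_pos":[-5,30,0],"spin":0,"claw":1},{"delta_pos":[-6,36,0],"spin":0,"claw":1},{"delta_pos":[-6,41,0],"spin":0,"claw":1},{"delta_pos":[-6,41,25],"spin":0,"claw":1}]'
python3 m.py
```

```text
clock: 4.6
position: [0.4989, 0.0583, 0.1063]
tool_rot: [3.141, -0.005, -2.979]
force: [0.3, -0.0, 1.0]
grip_width: 0.0001
pointer -47.45 min 110.0 width 11.5
mark -40.3 min 82.0 width 13.5
gap mm 7.1479409853091695
4.65 [0.5011 0.0581 0.1108] [4.5 1.1 6.4]
```

Gap is about 7 mm. I'll check it with the wrist camera from directly above before the last stroke.

```bash
python3 -m jog '[{"delta_pos":[20,-5,25],"spin":0,"claw":1},{"delta_pos":[60,-10,50],"spin":0,"claw":1},{"delta_pos":[105,-20,50],"spin":0,"claw":1},{"delta_pos":[150,-28,50],"spin":0,"claw":1},{"delta_pos":[200,-30,50],"spin":0,"claw":1},{"delta_pos":[200,-30,50],"spin":0,"claw":1},{"delta_pos":[200,-30,50],"spin":0,"claw":1},{"delta_pos":[200,-30,50],"spin":0,"claw":1}]'
cat > w.py <<'E'
from workcell import bot,eyes
from h import *
import cv2,sys,pickle
c=eyes.camera_params("wrist"); im=eyes.grab_frame("wrist"); pickle.dump(c,open("wc.pkl","wb"))
o=np.array([.5609,.0470]); yaw=.1530; Rt=R.from_euler('xyz',c['attitude'])
xs=np.arange(.06,.115,.0005)[::-1]; ys=np.arange(-.09,-.01,.0005)[::-1]
Y,X=np.meshgrid(ys,xs); w=np.stack([o[0]+X*np.cos(yaw)-Y*np.sin(yaw),o[1]+X*np.sin(yaw)+Y*np.cos(yaw),0*X+.065],-1)
p=Rt.inv().apply(w.reshape(-1,3)-c['origin']); q=p*[1,-1,-1]; r=np.hypot(q[:,0],q[:,1]); th=np.arctan2(r,q[:,2])
u=(c['cx']+c['fx']*th*q[:,0]/r).reshape(X.shape); v=(c['cy']+c['fy']*th*q[:,1]/r).reshape(X.shape)
a=cv2.remap(im,u.astype(np.float32),v.astype(np.float32),cv2.INTER_CUBIC)
cv2.imwrite(sys.argv[1],cv2.resize(a,None,fx=5,fy=5,interpolation=cv2.INTER_CUBIC))
g=a.mean(2)
for n,x0,x1 in(("ptr",.079,.0835),("mark",.094,.102)):
    k=(xs>x0)&(xs<x1); print(n,[(round(y*1e3),int(t)) for y,t in list(zip(ys,g[k].mean(0)))[30:110:2]])
print(c['origin'],bot.observe()["position"],bot.observe()["clock"],u.min(),u.max(),v.min(),v.max())
E
python3 w.py pics/w2.png
```

```text
clock: 5.45
position: [0.7, 0.0284, 0.1605]
tool_rot: [3.141, -0.001, -2.979]
force: [-0.4, -0.0, 0.4]
grip_width: 0.0001
ptr [(-25, 228), (-26, 228), (-27, 228), (-28, 228), (-29, 228), (-30, 228), (-31, 228), (-32, 228), (-33, 227), (-34, 228), (-35, 228), (-36, 228), (-37, 227), (-38, 228), (-39, 227), (-40, 227), (-41, 228), (-42, 227), (-43, 177), (-44, 112), (-45, 92), (-46, 92), (-47, 89), (-48, 96), (-49, 152), (-50, 185), (-51, 160), (-52, 132), (-53, 132), (-54, 132), (-55, 132), (-56, 132), (-57, 162), (-58, 212), (-59, 225), (-60, 227), (-61, 226), (-62, 226), (-63, 226), (-64, 226)]
mark [(-25, 207), (-26, 212), (-27, 232), (-28, 235), (-29, 235), (-30, 233), (-31, 201), (-32, 138), (-33, 129), (-34, 132), (-35, 131), (-36, 125), (-37, 104), (-38, 92), (-39, 91), (-40, 92), (-41, 92), (-42, 90), (-43, 82), (-44, 78), (-45, 77), (-46, 77), (-47, 85), (-48, 113), (-49, 141), (-50, 183), (-51, 223), (-52, 231), (-53, 211), (-54, 194), (-55, 221), (-56, 230), (-57, 230), (-58, 230), (-59, 229), (-60, 230), (-61, 230), (-62, 225), (-63, 200), (-64, 204)]
[0.62266077 0.01541109 0.30327797] [0.70007016 0.02838838 0.16087695] 5.5 255.70720322955998 359.3916576219925 107.78297382759021 178.34941092989507
```

View pics/w2.png

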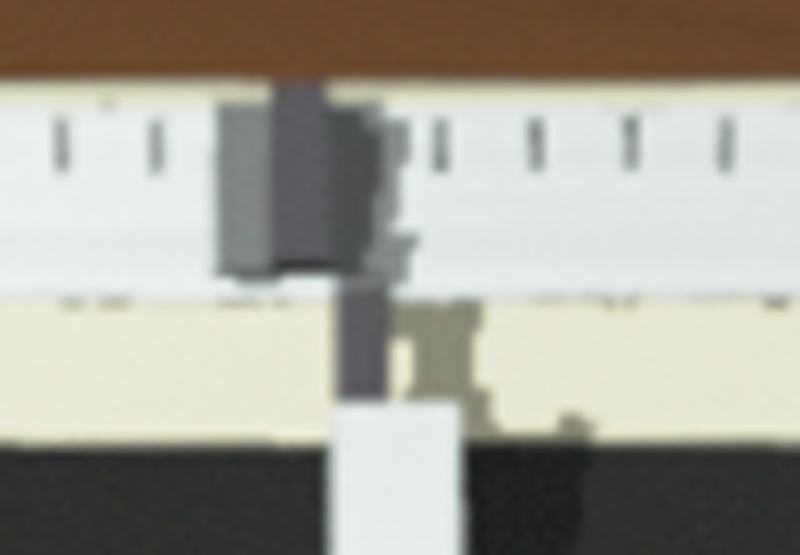

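The wrist view is clear. The ridge spans columns 273–330 (centre 301) and the pointer 338–388 (centre 363), so 6.2 mm is left, or 18.6 mm of rim. I'll go back, set the tip down near the crest and make one short stroke.

```bash
python3 -m jog '[{"delta_pos":[-45,0,0],"spin":0,"claw":1},{"delta_pos":[-90,0,0],"spin":0,"claw":1},{"delta_pos":[-135,0,0],"spin":0,"claw":1},{"delta_pos":[-180,0,-20],"spin":0,"claw":1},{"delta_pos":[-195,0,-50],"spin":0,"claw":1},{"delta_pos":[-195,0,-60],"spin":0,"claw":1},{"delta_pos":[-195,0,-65],"spin":0,"claw":1},{"delta_pos":[-195,0,-65],"spin":0,"claw":1}]'
```

```text
clock: 6.3
position: [0.5059, 0.0285, 0.096]
tool_rot: [3.141, 0.0, -2.979]
force: [-0.2, 0.4, 0.4]
grip_width: 0.0001
```

```bash
python3 -m jog '[{"delta_pos":[0,0,-8],"spin":0,"claw":1},{"delta_pos":[0,0,-11],"spin":0,"claw":1},{"delta_pos":[0,0,-13],"spin":0,"claw":1},{"delta_pos":[0,0,-13],"spin":0,"claw":1}]'
python3 -m jog '[{"delta_pos":[-1,5,0],"spin":0,"claw":1},{"delta_pos":[-1.5,10,0],"spin":0,"claw":1},{"delta_pos":[-2,15,0],"spin":0,"claw":1},{"delta_pos":[-2.5,18.5,0],"spin":0,"claw":1},{"delta_pos":[-2.5,18.5,0],"spin":0,"claw":1},{"delta_pos":[-2.5,18.5,0],"spin":0,"claw":1}]'
python3 -m jog '[{"delta_pos":[0,0,10],"spin":0,"claw":1},{"delta_pos":[0,0,40],"spin":0,"claw":1},{"delta_pos":[40,-10,75],"spin":0,"claw":1},{"delta_pos":[85,-18,75],"spin":0,"claw":1},{"delta_pos":[130,-18,75],"spin":0,"claw":1},{"delta_pos":[170,-18,75],"spin":0,"claw":1},{"delta_pos":[197,-18,75],"spin":0,"claw":1},{"delta_pos":[197,-18,75],"spin":0,"claw":1}]'
python3 -m jog '[{"delta_pos":[0,0,0],"spin":0,"claw":1},{"delta_pos":[0,0,0],"spin":0,"claw":1}]'
python3 w.py pics/w3.png; python3 m.py
```

```text
clock: 6.7
position: [0.5065, 0.0286, 0.0832]
tool_rot: [3.141, 0.001, -2.979]
force: [3.0, 0.3, 4.5]
grip_width: -0.0001
clock: 7.3
position: [0.5039, 0.0472, 0.0833]
tool_rot: [3.141, 0.001, -2.979]
force: [-0.2, 0.5, 4.6]
grip_width: 0.0
clock: 8.1
position: [0.703, 0.0287, 0.1579]
tool_rot: [3.141, 0.001, -2.98]
force: [-1.1, 0.6, -0.6]
grip_width: 0.0001
clock: 8.3
position: [0.7024, 0.0284, 0.1582]
tool_rot: [3.141, 0.001, -2.98]
force: [0.7, -0.3, 0.2]
grip_width: 0.0
ptr [(-25, 228), (-26, 228), (-27, 228), (-28, 228), (-29, 228), (-30, 228), (-31, 228), (-32, 228), (-33, 227), (-34, 228), (-35, 228), (-36, 223), (-37, 159), (-38, 96), (-39, 92), (-40, 92), (-41, 91), (-42, 118), (-43, 198), (-44, 217), (-45, 170), (-46, 132), (-47, 132), (-48, 132), (-49, 131), (-50, 133), (-51, 164), (-52, 192), (-53, 216), (-54, 227), (-55, 226), (-56, 226), (-57, 226), (-58, 226), (-59, 226), (-60, 226), (-61, 226), (-62, 226), (-63, 226), (-64, 226)]
mark [(-25, 211), (-26, 218), (-27, 235), (-28, 235), (-29, 235), (-30, 233), (-31, 197), (-32, 142), (-33, 131), (-34, 132), (-35, 132), (-36, 125), (-37, 105), (-38, 91), (-39, 91), (-40, 91), (-41, 91), (-42, 89), (-43, 82), (-44, 78), (-45, 77), (-46, 76), (-47, 83), (-48, 113), (-49, 138), (-50, 183), (-51, 228), (-52, 233), (-53, 217), (-54, 195), (-55, 219), (-56, 231), (-57, 230), (-58, 230), (-59, 230), (-60, 229), (-61, 230), (-62, 223), (-63, 197), (-64, 207)]
[0.62479954 0.01543714 0.30084041] [0.70241131 0.02851125 0.15832114] 8.35 255.46467365141467 360.3287494034095 104.5110720166713 175.91659836634636
pointer -63.35 min 111.0 width 11.5
mark -40.27 min 84.0 width 13.5
gap mm 23.07438346951502
8.4 [0.7025 0.0286 0.1584] [-1.   0.4  0.3]
```

View pics/w3.png

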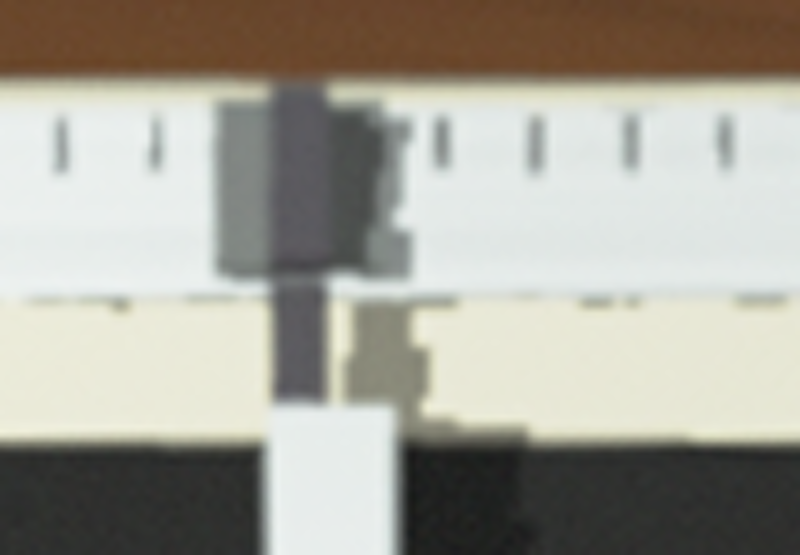

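The pointer (columns 273–328) and the ridge (273–329) are in line to within about 0.3 mm, and the hand is clear of everything. The top-camera reading of 23 mm doesn't count: the arm now covers the pointer in that view. I'll hand the job in.

```bash
python3 -c "
from workcell import bot
print(bot.job_done())"
```

```text
the job is handed in; nothing more can be done
None
```

The pointer now stands in line with the gauge mark, and the job is handed in at about 8.4 s of the 45 s allowed. I closed a gap of about 37 mm in three rolling passes with the shut fingertips on top of the wheel. The press force read about 5 N, against the 35 N limit.

- **Alignment:** the last wrist picture shows the pointer and ridge centre lines within about 0.3 mm; the tolerance is 3 mm.
- **Clearance:** the tool was about 0.2 m from the wheel and touching nothing, with force readings near zero. The loose things that show in my pictures of the bed stayed where they were. I took no final picture of those on the table.
- **Reading that disagreed:** the last top-camera measurement gave a 23 mm gap. I discarded it because I believe the arm was covering the pointer in that view, though I did not look at that picture. Earlier top-camera readings were also about 1 mm too large, because they mixed in shadow.

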